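# Find the moulded housing without its steel core by its weight and reject it

### The arm

A 7-joint arm with a two-finger parallel gripper is mounted at the origin on the work surface. World frame = base frame: x ahead of the robot, y to its left, z up, the work surface at z = 0. Lengths are in m, angles in rad, forces in N, time in s.
With the tool pointing down it reaches from about 0.425 to 0.8 m from the base axis. Payload 8.3 kg.
Tool frame: the origin (TCP) lies midway between the tips of the shut fingers; the grasp point (between the pads) lies 19 mm behind it; z points along the fingers, y is the line along which they close (so a half turn about z gives the same grasp; the last joint's range is limited). The gripper opens to 85 mm and grips with 20 to 120 N. Pads are 22 mm wide; open, the fingers measure 114 mm over their backs; the gripper's body (76 mm by 85 mm) begins 54 mm behind the grasp point. The pads swing forward as they close: fully open they stand 13 mm farther back than shut.
Start: joints at [1.15, 0.383, 0.016, 1.37, -0.006, 1.388, -0.046], TCP at [0.219, -0.585, 0.231] pointing down, gripper open.
Joint ranges: [-2.95, 2.95], [-0.25, 2.06], [-1.52, 1.56], [0.18, 2.33], [-1.44, 4.58], [0.02, 2.06], [-3.01, 3.01]. Speed limits (rad/s): [2.39, 2.39, 3.01, 3.01, 3.14, 3.14, 3.14].

### API

Orientations are given as a 3x3 rotation matrix whose columns are the frame's x, y, z axes.
In Python, from bench import ctrl gives the robot as it stands.
- The arm moves only by the tool servo_tool, never from a script. Its argument "targets" is a list of rows, each an object with "grip": the closure, from -1 (fully open) to 1 (shut); "dp": the shift along the tool's x, y, z in mm, a list of three; "dr": the turn, a rotation vector about the tool's x, y, z in degrees, a list of three. In form: [{"grip": grip, "dp": [x, y, z], "dr": [ax, ay, az]}, ...]. A call has 1 to 12 rows; each row shifts and turns the commanded pose from where the row before left it, along the tool's axes as they then stand; what a row does not reach is not made up. A row lasts 1/8 s, in which the tool goes at most 62.5 mm and 10.7 degrees, less where a joint would pass 70% of its speed; a pose out of reach is approached as far as the arm can. A call is refused whole if a number of a shift passes 62.5 or a number of a turn 10.7, either way. A call with a gripper value outside its range is refused whole. The fingers move at their own pace and stop on an object; the grip force is fixed at half the most. Time passes only in rows, so rows that do not move let the fingers close. It gives the time, the measured TCP pose, the force, the opening and the grip force at its end, in the units of the state.
- ctrl.state(): the state, without advancing time (a new reading comes with each control period).
- ctrl.grab_frame(name): name is "scene" or "side" or "wrist"; returns a dict with "color" (480x640x3 uint8, blue, green, red), "z_map" (480x640 float32, m along the optical axis (not along the pixel's ray), 0 where there is no reading), "fx", "fy", "cx", "cy" (pixels), "eye" and "orientation" of the camera in the world; the wrist camera has in their place "hand_eye" (4x4, takes a point from camera to tool coordinates, whose origin is the TCP and whose axes are the flange's). Camera axes: x right, y down, z forward; pixel columns grow to the right and rows downward; lengths in m; the calibration is good to about 2 mm. The wrist camera is an equidistant fisheye: a pixel r from the principal point sees the ray r / f radians off the axis. A picture is of the moment at which its call begins: read the wrist's pose just before it.
- ctrl.finish_job(): hands the job in; it is judged then, once.
The state is a dict: "time": time; "joint_pos": joint angles; "qd": joint speeds; "joint_torque": joint torques, N m; "tcp_pos": TCP position; "eef_rot": TCP orientation; "wrist_force": force on the tool from outside, world axes, zero at the start; "wrist_torque": the same for the moment, N m; "opening": finger opening in m; "gripper_force": force on a finger pad.
Only numpy, scipy, OpenCV 4.12 (cv2) and the standard library are available. Lean on these libraries where they do the work, as an engineer would, in place of code of your own. Each camera call takes 0.05 s, during which the arm holds its last target. There are 200 camera calls.

### The job

One of the three blue housings in the tilted mould was moulded without its steel core, so it is much lighter than the other two, though it looks the same. Find it by feeling its weight, lift it out and set it down flat, right way up, in the red reject tray without dropping it. The two heavy ones must end fully seated in the same cavities they started in, and the gauges standing nearby must be left alone.

Things in the scene. Friction and masses are not known exactly. Their poses are not given: they have to be found in the camera images.
- housing_a: blue moulded sensor housing, closed box 42 (x) by 84 (y) by 46 (z) mm, plain sides. Origin: centre of its underside; z to its top, y along its length. Starts in a mould cavity (which one varies), its z square to the tilted face. Looks the same as the other two. With the hidden steel core (1 mm loose inside) it weighs 0.47 to 0.60 kg; the one without, 0.12 to 0.17 kg.
- housing_b: blue moulded sensor housing, closed box 42 (x) by 84 (y) by 46 (z) mm, plain sides. Origin: centre of its underside; z to its top, y along its length. Starts in a mould cavity (which one varies), its z square to the tilted face. Looks the same as the other two. With the hidden steel core (1 mm loose inside) it weighs 0.47 to 0.60 kg; the one without, 0.12 to 0.17 kg.
- housing_c: blue moulded sensor housing, closed box 42 (x) by 84 (y) by 46 (z) mm, plain sides. Origin: centre of its underside; z to its top, y along its length. Starts in a mould cavity (which one varies), its z square to the tilted face. Looks the same as the other two. With the hidden steel core (1 mm loose inside) it weighs 0.47 to 0.60 kg; the one without, 0.12 to 0.17 kg.
- mould: steel mould half on a blue sine-plate base, fixed, left or right of the robot's middle line. Origin on the table under its middle; z up. Its face (112 mm up the slope, 320 mm along y) is tilted 25 degrees and looks to mould -x and up: normal (-0.423, 0, 0.906) in mould axes. Housing tops reach 120 mm above the table.
- mould_slope (a point): centre of the middle cavity's floor, 68 mm above the table. z: face normal, the way housings come out; y: along the row; x: up the slope. Cavities at y = -106, 0, +106 mm, 46 by 88 mm, 12 mm deep: housings have 2 mm play all round, stand 34 mm proud of the face, 22 mm apart end to end. Too long to grasp lengthwise: grasp the 42 mm width, tool square to the face.
- tray_in (a point): centre of the inner floor (4 mm above the table) of the red open reject tray; z up, x and y along its sides.
- tray: red reject tray, fixed, across the middle line from the mould: 160 by 160 mm outside, 4 mm walls, rim 28 mm above the table, floor 4 mm thick; origin under its centre, on the table.
- plug_gauge: bystander: steel plug gauge standing upright, 40 mm foot, 75 mm tall; origin at the centre of its underside.
- gauge_block: bystander: steel gauge block lying, 35 by 75 by 25 mm; origin at the centre of its underside.
Mind the look-alikes: they are no part of the job. What is shaped like the housing_b but yellow is not meant. Leave any green look-alike of the housing_a alone.

How it is judged:
By the outcome, as a careful person would: the job done as asked, in the order asked, and still so for the second after the job is handed in, with the robot touching nothing.
It also fails if it takes over 72 s, if anything falls off the work surface, if the arm or the gripper's body presses on something with over 40 N, if the wrist force passes 120 N, or if a joint passes its speed limit or range.

## Working session

There is one attempt and no reset: what is moved stays moved. The work goes in short steps, Python scripts to look and compute and a tool call to move; the robot and the scene stay as the last step left them, time stands still between calls to the robot, and variables do not carry over. Pictures are saved under pics/ and viewed, at most 10 in all, crops included, and the job is handed in when it is done.

Besides the shell and the picture viewer there is one more tool, called after "Call:" as name(argument=value, ...) on one line, values as JSON. servo_tool: Moves the arm, as the interface text tells. Its arguments: {"type":"object","properties":{"targets":{"type":"array"}},"required":["targets"]}

```bash
ls; mkdir -p pics; python3 - <<'E'
from bench import ctrl
import cv2,numpy as np,pickle
s=ctrl.state();print({k:np.round(v,3).tolist() for k,v in s.items()})
a=ctrl.grab_frame("scene");b=ctrl.grab_frame("side")
pickle.dump((a,b),open("f0.pkl","wb"))
for n,f in(("scene",a),("side",b)):
    cv2.imwrite(f"pics/{n}0.png",f["color"]);print(n,f["eye"],np.round(f["orientation"],3).tolist(),f["fx"],f["cx"],f["cy"])
E
```

```text
pics
{'time': 0.0, 'joint_pos': [1.15, 0.384, 0.016, 1.371, -0.006, 1.388, -0.047], 'qd': [0.002, -0.001, 0.002, 0.002, 0.001, 0.001, 0.001], 'joint_torque': [0.001, -62.76, 0.844, -37.182, 0.016, 0.014, -0.0], 'tcp_pos': [0.219, -0.585, 0.23], 'eef_rot': [[0.937, 0.35, -0.001], [0.35, -0.937, 0.002], [-0.0, -0.002, -1.0]], 'wrist_force': [-1.545, -0.353, -0.666], 'wrist_torque': [0.004, -0.027, -0.086], 'gripper_force': 0.0, 'opening': 0.085}
scene [ 1.19949974 -0.4468734   0.79146519] [[0.527, 0.617, -0.584], [0.85, -0.383, 0.362], [-0.001, -0.688, -0.726]] 580.5084366663326 326.1974225169123 239.82660036169662
side [0.28882136 0.91235057 0.63975112] [[-0.949, -0.17, 0.264], [-0.313, 0.445, -0.839], [0.025, -0.879, -0.475]] 553.8209842696231 321.96628658512503 251.68466249870988
```

View pics/scene0.png

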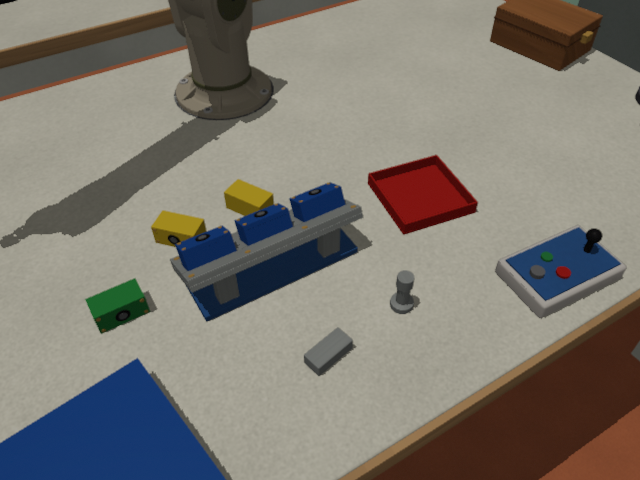

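View pics/side0.png

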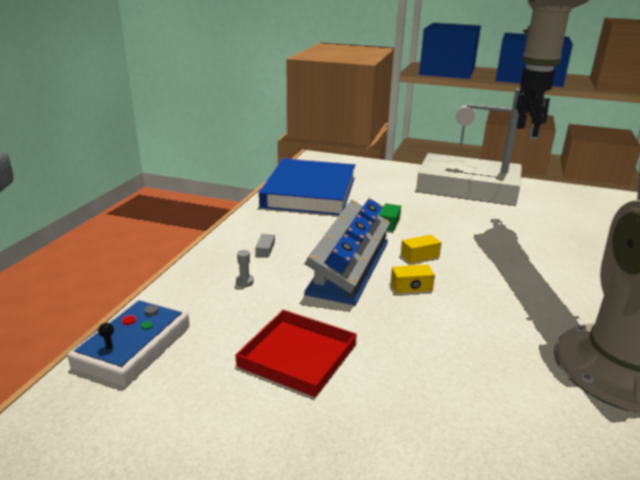

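The scene view shows the mould row (three blue housings at about (205,247), (264,222), (318,200)), the red tray at (422,192), yellow decoys at (178,230) and (248,197), the plug gauge at (403,292) and the gauge block at (328,350). The side view shows the housing tops at about (372,208), (360,225), (346,246).

```bash
cat > h.py <<'E'
import numpy as np,cv2,pickle
def cloud(f):
    z=f["z_map"];v,u=np.mgrid[:480,:640]
    P=np.dstack([(u-f["cx"])/f["fx"]*z,(v-f["cy"])/f["fy"]*z,z])
    return P@np.array(f["orientation"]).T+f["eye"]
def mask(f,lo,hi): return cv2.inRange(cv2.cvtColor(f["color"],cv2.COLOR_BGR2HSV),lo,hi)>0
BLUE=((105,120,40),(128,255,255))
E
python3 - <<'E'
from h import *
fs=pickle.load(open("f0.pkl","rb"))
for n,f in zip(("scene","side"),fs):
    W=cloud(f);ok=f["z_map"]>0
    m=mask(f,*BLUE)&ok&(W[...,2]>.07)&(W[...,2]<.14)&(W[...,0]>.3)&(W[...,0]<.85)&(abs(W[...,1])<.5)
    k,l,st,c=cv2.connectedComponentsWithStats(m.astype(np.uint8))
    print(n)
    for i in range(1,k):
        if st[i,4]>80:
            p=W[l==i];print(st[i],p.mean(0).round(4),np.percentile(p,[2,98],axis=0).round(3).tolist(), 'top',p[p[:,2]>np.percentile(p[:,2],95)].mean(0).round(4))
    r=(mask(f,(0,150,60),(6,255,255)))&ok&(W[...,2]<.06)&(W[...,2]>-.01)&(W[...,0]<.9)&(W[...,0]>.2)&(W[...,1]>-.2)
    k,l,st,c=cv2.connectedComponentsWithStats(r.astype(np.uint8));i=1+st[1:,4].argmax()
    p=W[l==i];rim=p[p[:,2]>.024];fl=p[p[:,2]<.009];print('tray',cv2.minAreaRect(rim[:,:2].astype(np.float32)*1000),rim[:,2].max(),fl.mean(0))
    for nm,c in(("y",((22,120,60),(35,255,255))),("g",((50,120,40),(75,255,255)))):
        q=mask(f,*c)&ok&(W[...,2]<.1)&(W[...,2]>0.01)
        k,l,st,_=cv2.connectedComponentsWithStats(q.astype(np.uint8))
        for i in range(1,k):
            if st[i,4]>150:p=W[l==i];print(nm,cv2.minAreaRect(p[:,:2].astype(np.float32)*1000),p[:,2].max())
E
```

```text
scene
[ 290  183   55   39 1232] [ 0.562  -0.0701  0.1048] [[0.531, -0.106, 0.083], [0.577, -0.025, 0.12]] top [ 0.5621 -0.0651  0.1198]
[ 235  204   58   41 1348] [ 0.5612 -0.1742  0.1051] [[0.528, -0.211, 0.085], [0.576, -0.131, 0.12]] top [ 0.5615 -0.1718  0.12  ]
[ 175  226   61   45 1458] [ 0.5609 -0.2788  0.1056] [[0.528, -0.317, 0.087], [0.575, -0.236, 0.12]] top [ 0.5602 -0.2758  0.1198]
tray ((563.5665893554688, 168.47769165039062), (161.63548278808594, 163.2381591796875), 80.37535858154297) 0.03400973844657251 [0.55836774 0.17507232 0.00551666]
y ((412.5484619140625, -135.47244262695312), (87.91808319091797, 48.400970458984375), 26.069528579711914) 0.04771689810185009
y ((417.75836181640625, -281.4834289550781), (86.46764373779297, 49.887935638427734), 40.66693878173828) 0.048220833372046634
g ((525.9286499023438, -433.2323913574219), (81.99347686767578, 50.723819732666016), 89.95001220703125) 0.047110623655064576
side
[ 326  200   56   73 1169] [ 0.5456 -0.1216  0.1047] [[0.527, -0.3, 0.079], [0.567, -0.019, 0.117]] top [ 0.559  -0.1437  0.117 ]
tray ((562.6709594726562, 173.31390380859375), (162.41485595703125, 158.39195251464844), 80.48223114013672) 0.03081325167605764 [0.56679464 0.16575291 0.00389063]
y ((417.6668395996094, -278.798828125), (90.35182189941406, 50.37786865234375), 42.19114685058594) 0.04527236282832858
y ((411.9822998046875, -132.16241455078125), (86.32249450683594, 51.96797180175781), 26.846899032592773) 0.04459389754983045
g ((525.2434692382812, -425.7371826171875), (42.4285888671875, 85.5103988647461), 0.9089348316192627) 0.045246517204123204
```

```bash
python3 - <<'E'
from h import *
fs=pickle.load(open("f0.pkl","rb"))
a=np.radians(25);c,s=np.cos(a),np.sin(a)
R=np.array([[c,0,-s],[0,1,0],[s,0,c]]) # cols x,y,z
O=np.array([.561,-.170,.068])
for n,f in zip(("scene","side"),fs):
    W=cloud(f);S=(W-O)@R
    m=mask(f,*BLUE)&(f["z_map"]>0)&(abs(S[...,0])<.035)&(abs(S[...,1])<.17)&(S[...,2]>.015)&(S[...,2]<.06)
    p=S[m]*1000
    top=p[(abs(p[:,0])<15)&(p[:,2]>40)]; print(n,'top z',np.median(top[:,2]),'tilt xy',np.polyfit(top[:,0],top[:,2],1)[0],np.polyfit(top[:,1],top[:,2],1)[0])
    bk=p[(p[:,2]<40)&(p[:,0]>12)]
    if len(bk)>50: print('back x',np.median(bk[:,0]),'slope y',np.polyfit(bk[:,1],bk[:,0],1), 'slope z',np.polyfit(bk[:,2],bk[:,0],1)[0])
    for y in(-106,0,106):
        q=p[abs(p[:,1]-y)<52]; t=q[q[:,2]>42]
        if len(q)>50 and len(t)>20:
            print(y,len(q),'y',np.percentile(q[:,1],[1,99]).round(1),'top x',np.percentile(t[:,0],[2,98]).round(1),'z',np.median(t[:,2]).round(1))
    # gray face: 
    g=(f["z_map"]>0)&(abs(S[...,0])<.05)&(abs(S[...,1])<.16)&(abs(S[...,2]-.012)<.006)&~mask(f,*BLUE)
    e=S[g]*1000;print('face z',np.median(e[:,2]),'x',np.percentile(e[:,0],[2,98]),'y',np.percentile(e[:,1],[.5,99.5]))
E
```

```text
scene top z 47.14417026908665 tilt xy -0.003848995894279663 -0.003390373173879768
back x 21.91102915057051 slope y [7.29876187e-03 2.18800384e+01] slope z 0.0004965056935626899
-106 1374 y [-147.4  -65.6] top x [-17.4  23.5] z 47.2
0 1258 y [-41.5  40.5] top x [-17.1  24.5] z 46.8
106 1136 y [ 64.  146.1] top x [-14.7  25.3] z 46.5
face z 13.173227344852064 x [-43.61682162  49.37071893] y [-159.32495898  158.49963279]
side top z 44.3462382828917 tilt xy 0.013597359290647147 -0.0038995665735962297
back x 16.65222479300877 slope y [4.79375892e-03 1.60628841e+01] slope z -0.01744140221415412
-106 246 y [-139.5  -58.7] top x [-17.3  18.5] z 45.0
0 332 y [-38.6  46.8] top x [-17.5  20.3] z 44.6
106 548 y [ 68.1 152.4] top x [-16.9  21.2] z 44.1
face z 10.462027404960097 x [-48.85577165  48.90020218] y [-155.25103082  159.62320919]
```

```bash
cat >> h.py <<'E'
from scipy.linalg import expm,logm
from scipy.spatial.transform import Rotation as Ro
a=np.radians(25);c_,s_=np.cos(a),np.sin(a)
RS=np.array([[c_,0,-s_],[0,1,0],[s_,0,c_]]); OS=np.array([.5615,-.169,.068])
yaw=Ro.from_euler('z',-.35,degrees=True).as_matrix(); RS=yaw@RS
RT=np.column_stack([RS[:,1],RS[:,0],-RS[:,2]])   # tool at the mould
def T(R,p): M=np.eye(4);M[:3,:3]=R;M[:3,3]=p;return M
def slope(x,y,z): return T(RT,OS+RS@(np.array([x,y,z])/1000))
def cur():
    from bench import ctrl
    s=ctrl.state();return T(np.array(s["eef_rot"]),np.array(s["tcp_pos"])),s
def rows(A,B,n):
    D=expm(np.real(logm(np.linalg.inv(A)@B))/n)
    M=A.copy()
    for i in range(n):
        M=M@D
        if i%3==2: print('via',M[:3,3].round(3))
    print(n,'x dp',(D[:3,3]*1000).round(1).tolist(),'dr',Ro.from_matrix(D[:3,:3]).as_rotvec(degrees=True).round(2).tolist())
E
python3 - <<'E'
from h import *
A,s=cur();rows(A,slope(0,-106,120),12)
E
```

```text
via [ 0.322 -0.543  0.212]
via [ 0.409 -0.473  0.2  ]
via [ 0.474 -0.381  0.189]
via [ 0.51  -0.275  0.177]
12 x dp [37.0, 2.3, 6.8] dr [-1.83, 1.25, -5.67]
```

Call:
servo_tool(targets=[{"grip": -1, "dp": [37, 2.3, 6.8], "dr": [-1.83, 1.25, -5.67]}, {"grip": -1, "dp": [37, 2.3, 6.8], "dr": [-1.83, 1.25, -5.67]}, {"grip": -1, "dp": [37, 2.3, 6.8], "dr": [-1.83, 1.25, -5.67]}, {"grip": -1, "dp": [37, 2.3, 6.8], "dr": [-1.83, 1.25, -5.67]}, {"grip": -1, "dp": [37, 2.3, 6.8], "dr": [-1.83, 1.25, -5.67]}, {"grip": -1, "dp": [37, 2.3, 6.8], "dr": [-1.83, 1.25, -5.67]}, {"grip": -1, "dp": [37, 2.3, 6.8], "dr": [-1.83, 1.25, -5.67]}, {"grip": -1, "dp": [37, 2.3, 6.8], "dr": [-1.83, 1.25, -5.67]}, {"grip": -1, "dp": [37, 2.3, 6.8], "dr": [-1.83, 1.25, -5.67]}, {"grip": -1, "dp": [37, 2.3, 6.8], "dr": [-1.83, 1.25, -5.67]}, {"grip": -1, "dp": [37, 2.3, 6.8], "dr": [-1.83, 1.25, -5.67]}, {"grip": -1, "dp": [37, 2.3, 6.8], "dr": [-1.83, 1.25, -5.67]}])

```text
time: 1.6
tcp_pos: [0.5104, -0.2741, 0.1766]
eef_rot: [[0.002, 0.906, 0.424], [1.0, -0.001, -0.003], [-0.002, 0.424, -0.906]]
wrist_force: [0.5, 0.8, 0.3]
opening: 0.0857
gripper_force: 0.0
```

Call:
servo_tool(targets=[{"grip": -1, "dp": [0, 0, 0], "dr": [0, 0, 0]}, {"grip": -1, "dp": [0, 0, 0], "dr": [0, 0, 0]}])

```text
time: 1.85
tcp_pos: [0.5099, -0.2762, 0.1771]
eef_rot: [[0.007, 0.906, 0.423], [1.0, -0.005, -0.005], [-0.002, 0.423, -0.906]]
wrist_force: [-0.0, -0.8, -0.2]
opening: 0.0854
gripper_force: 0.0
```

```bash
python3 - <<'E'
from h import *
from bench import ctrl
A,s=cur();w=ctrl.grab_frame("wrist");pickle.dump((A,w),open("w1.pkl","wb"))
cv2.imwrite("pics/wrist1.png",w["color"])
print(s["wrist_force"],s["time"],w["fx"],w["cx"],w["cy"]);print(np.round(w["hand_eye"],3))
rows(A,slope(0,-106,120),1)
# points: fisheye ray, z_map along axis
f=w;v,u=np.mgrid[:480,:640];x=(u-f["cx"])/f["fx"];y=(v-f["cy"])/f["fy"];th=np.hypot(x,y);k=np.tan(np.minimum(th,1.4))/np.maximum(th,1e-9)
z=f["z_map"];P=np.dstack([x*k*z,y*k*z,z,np.ones_like(z)])@np.array(w["hand_eye"]).T@A.T
S=(P[...,:3]-OS)@RS*1000
m=mask(f,*BLUE)&(z>0)&(abs(S[...,0])<40)&(abs(S[...,1])<180)&(S[...,2]>15)&(S[...,2]<60)
p=S[m]
for y0 in(-106,0,106):
    t=p[(abs(p[:,1]-y0)<52)&(p[:,2]>40)]
    if len(t)>50:
        print(y0,len(t),'x',np.percentile(t[:,0],[1,50,99]).round(1),'y',np.percentile(t[:,1],[1,99]).round(1),'z',np.median(t[:,2]),'rect',cv2.minAreaRect(t[:,:2].astype(np.float32)))
E
```

```text
[-0.0497314  -0.7592429  -0.18115189] 1.85 371.64829954431775 318.67896625527214 245.12967208257697
[[-0.002 -0.946 -0.325  0.083]
 [ 1.    -0.001 -0.001 -0.001]
 [ 0.001 -0.325  0.946 -0.142]
 [ 0.     0.     0.     1.   ]]
1 x dp [1.5, 0.1, 0.4] dr [0.01, 0.12, 0.01]
-106 6648 x [-20.1   0.2  20.5] y [-147.1  -65. ] z 44.89466399109452 rect ((0.16628074645996094, -106.71025085449219), (84.2220687866211, 41.5850830078125), 89.69601440429688)
0 8257 x [-20.    0.6  21.1] y [-42.   40.1] z 44.716143947747696 rect ((0.5423679351806641, -0.8450698852539062), (83.99990844726562, 41.63842010498047), 89.76172637939453)
```

View pics/wrist1.png

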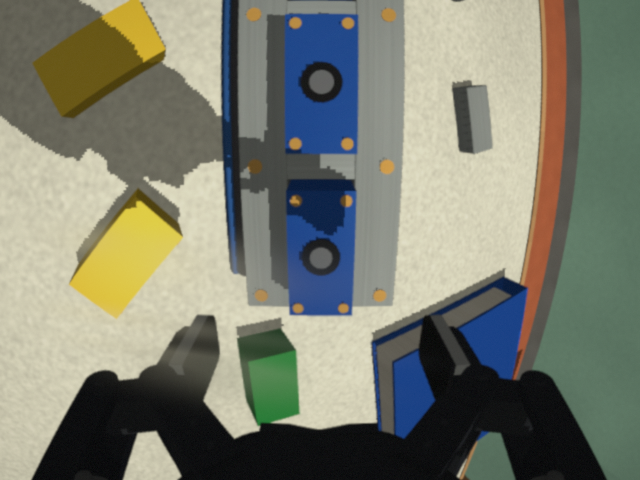

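The wrist view shows two housings at px (320,258) and (321,82), matching the model frame to within 1 mm. Descending on the first.

Call:
servo_tool(targets=[{"grip": -1, "dp": [0.8, 0.3, 20], "dr": [0, 0.1, 0]}, {"grip": -1, "dp": [0, 0, 25], "dr": [0, 0, 0]}, {"grip": -1, "dp": [0, 0, 25], "dr": [0, 0, 0]}, {"grip": -1, "dp": [0, 0, 20], "dr": [0, 0, 0]}, {"grip": -1, "dp": [0, 0, 14], "dr": [0, 0, 0]}, {"grip": -1, "dp": [0, 0, 0], "dr": [0, 0, 0]}, {"grip": -1, "dp": [0, 0, 0], "dr": [0, 0, 0]}])

```text
time: 2.78
tcp_pos: [0.5546, -0.2756, 0.0836]
eef_rot: [[0.005, 0.906, 0.424], [1.0, -0.005, -0.003], [-0.001, 0.424, -0.906]]
wrist_force: [0.6, 0.1, -0.5]
opening: 0.0854
gripper_force: 0.0
```

```bash
python3 - <<'E'
from h import *
A,s=cur();print(((A[:3,3]-OS)@RS*1000).round(1),np.round(s["wrist_force"],2));rows(A,slope(0.2,-106.7,16),1)
E
```

```text
[   0.9 -106.6   16.8] [ 0.58  0.1  -0.47]
1 x dp [-0.1, -0.7, 0.8] dr [0.06, 0.03, 0.05]
```

Call:
servo_tool(targets=[{"grip": -1, "dp": [0, -0.7, 0.5], "dr": [0, 0, 0]}, {"grip": 1, "dp": [0, 0, 0], "dr": [0, 0, 0]}, {"grip": 1, "dp": [0, 0, 0], "dr": [0, 0, 0]}, {"grip": 1, "dp": [0, 0, 0], "dr": [0, 0, 0]}, {"grip": 1, "dp": [0, 0, 0], "dr": [0, 0, 0]}, {"grip": 1, "dp": [0, 0, 0], "dr": [0, 0, 0]}, {"grip": 1, "dp": [0, 0, 0], "dr": [0, 0, 0]}])

```text
time: 3.65
tcp_pos: [0.5541, -0.2752, 0.0828]
eef_rot: [[0.005, 0.906, 0.423], [1.0, -0.004, -0.003], [-0.001, 0.423, -0.906]]
wrist_force: [-3.8, 1.2, 4.8]
opening: 0.0411
gripper_force: 61.2
```

Call:
servo_tool(targets=[{"grip": 1, "dp": [0, 0, -5], "dr": [0, 0, 0]}, {"grip": 1, "dp": [0, 0, -8], "dr": [0, 0, 0]}, {"grip": 1, "dp": [0, 0, -7], "dr": [0, 0, 0]}, {"grip": 1, "dp": [0, 0, 0], "dr": [0, 0, 0]}, {"grip": 1, "dp": [0, 0, 0], "dr": [0, 0, 0]}, {"grip": 1, "dp": [0, 0, 0], "dr": [0, 0, 0]}])

```text
time: 4.4
tcp_pos: [0.5453, -0.2748, 0.0999]
eef_rot: [[0.005, 0.906, 0.423], [1.0, -0.004, -0.002], [0.0, 0.423, -0.906]]
wrist_force: [0.2, 0.7, -5.6]
opening: 0.0412
gripper_force: 62.2
```

Call:
servo_tool(targets=[{"grip": 1, "dp": [0, 0, 0], "dr": [0, 0, 0]}, {"grip": 1, "dp": [0, 0, 0], "dr": [0, 0, 0]}])

```text
time: 4.65
tcp_pos: [0.5456, -0.2749, 0.1002]
eef_rot: [[0.005, 0.906, 0.423], [1.0, -0.004, -0.002], [-0.0, 0.423, -0.906]]
wrist_force: [-1.1, 0.5, -4.6]
opening: 0.041
gripper_force: 62.2
```

Call:
servo_tool(targets=[{"grip": 1, "dp": [0, 0, 0], "dr": [0, 0, 0]}, {"grip": 1, "dp": [0, 0, 0], "dr": [0, 0, 0]}])

```text
time: 4.9
tcp_pos: [0.5456, -0.2749, 0.1003]
eef_rot: [[0.005, 0.906, 0.423], [1.0, -0.004, -0.002], [-0.0, 0.423, -0.906]]
wrist_force: [-0.3, -0.6, -5.4]
opening: 0.0412
gripper_force: 62.2
```

Heavy (about 5 N). Lower it back the same way and release.

Call:
servo_tool(targets=[{"grip": 1, "dp": [0, 0, 7], "dr": [0, 0, 0]}, {"grip": 1, "dp": [0, 0, 7], "dr": [0, 0, 0]}, {"grip": 1, "dp": [0, 0, 4], "dr": [0, 0, 0]}, {"grip": 1, "dp": [0, 0, 2], "dr": [0, 0, 0]}, {"grip": 1, "dp": [0, 0, 0], "dr": [0, 0, 0]}, {"grip": 1, "dp": [0, 0, 0], "dr": [0, 0, 0]}])

```text
time: 5.65
tcp_pos: [0.5535, -0.2747, 0.0825]
eef_rot: [[0.005, 0.907, 0.422], [1.0, -0.004, -0.002], [0.0, 0.422, -0.907]]
wrist_force: [-9.7, 3.7, 6.2]
opening: 0.041
gripper_force: 63.9
```

Call:
servo_tool(targets=[{"grip": -1, "dp": [0, 0, 0], "dr": [0, 0, 0]}, {"grip": -1, "dp": [0, 0, 0], "dr": [0, 0, 0]}, {"grip": -1, "dp": [0, 0, 0], "dr": [0, 0, 0]}, {"grip": -1, "dp": [0, 0, 0], "dr": [0, 0, 0]}, {"grip": -1, "dp": [0, 0, 0], "dr": [0, 0, 0]}, {"grip": -1, "dp": [0, 0, -15], "dr": [0, 0, 0]}, {"grip": -1, "dp": [0, 0, -30], "dr": [0, 0, 0]}, {"grip": -1, "dp": [0, 0, -30], "dr": [0, 0, 0]}, {"grip": -1, "dp": [0, 0, -20], "dr": [0, 0, 0]}, {"grip": -1, "dp": [25, 0, 0], "dr": [0, 0, 0]}, {"grip": -1, "dp": [40, 0, 0], "dr": [0, 0, 0]}, {"grip": -1, "dp": [40, 0, 0], "dr": [0, 0, 0]}])

```text
time: 7.15
tcp_pos: [0.5141, -0.169, 0.1693]
eef_rot: [[0.006, 0.906, 0.424], [1.0, -0.005, -0.004], [-0.001, 0.424, -0.906]]
wrist_force: [0.2, 0.2, 0.9]
opening: 0.0854
gripper_force: 0.0
```

Call:
servo_tool(targets=[{"grip": -1, "dp": [0, 0, 0], "dr": [0, 0, 0]}, {"grip": -1, "dp": [0, 0, 0], "dr": [0, 0, 0]}])

```text
time: 7.4
tcp_pos: [0.5143, -0.1705, 0.1691]
eef_rot: [[0.005, 0.906, 0.424], [1.0, -0.004, -0.004], [-0.001, 0.424, -0.906]]
wrist_force: [-0.8, -0.5, -0.3]
opening: 0.0855
gripper_force: 0.0
```

```bash
cat >> h.py <<'E'
def look(tag):
    from bench import ctrl
    A,s=cur();f=ctrl.grab_frame("wrist");cv2.imwrite(f"pics/{tag}.png",f["color"])
    v,u=np.mgrid[:480,:640];x=(u-f["cx"])/f["fx"];y=(v-f["cy"])/f["fy"];th=np.hypot(x,y);k=np.tan(np.minimum(th,1.4))/np.maximum(th,1e-9)
    z=f["z_map"];P=np.dstack([x*k*z,y*k*z,z,np.ones_like(z)])@np.array(f["hand_eye"]).T@A.T
    S=(P[...,:3]-OS)@RS*1000
    m=mask(f,*BLUE)&(z>0)&(abs(S[...,0])<40)&(abs(S[...,1])<180)&(S[...,2]>15)&(S[...,2]<75)
    p=S[m]
    for y0 in(-106,0,106):
        t=p[(abs(p[:,1]-y0)<52)&(p[:,2]>40)]
        if len(t)>50:
            r=cv2.minAreaRect(t[:,:2].astype(np.float32))
            co=np.linalg.lstsq(np.c_[t[:,:2],np.ones(len(t))],t[:,2],rcond=None)[0]
            print(y0,len(t),'z %.1f'%np.median(t[:,2]),'tilt deg',np.degrees(co[:2]).round(2),'rect',np.round(r[0],1),np.round(r[1],1),round(r[2],1))
    print('tool',((A[:3,3]-OS)@RS*1000).round(1),'F',np.round(s["wrist_force"],1),'t',s["time"]);return A
E
python3 -c "
from h import *
A=look('wrist2');rows(A,slope(.5,-.5,16),1)"
```

```text
-106 3873 z 45.0 tilt deg [-0.05 -0.6 ] rect [  -1.8 -103.6] [81.2 41.9] 89.8
0 7259 z 44.8 tilt deg [-0.02 -0.21] rect [ 0.4 -0.9] [84.9 41.7] 89.6
106 8860 z 44.6 tilt deg [-0.05 -0.09] rect [  0.7 105.2] [83.5 41.6] 89.8
tool [ -0.   -1.8 111.5] F [-0.8 -0.5 -0.3] t 7.4
1 x dp [1.4, 0.4, 95.5] dr [0.08, 0.06, 0.08]
```

First one is seated again (top at 45.0). Next, the middle one.

Call:
servo_tool(targets=[{"grip": -1, "dp": [1.2, 0.2, 18], "dr": [0, 0, 0]}, {"grip": -1, "dp": [0, 0, 25], "dr": [0, 0, 0]}, {"grip": -1, "dp": [0, 0, 25], "dr": [0, 0, 0]}, {"grip": -1, "dp": [0, 0, 19], "dr": [0, 0, 0]}, {"grip": -1, "dp": [0, 0, 8], "dr": [0, 0, 0]}, {"grip": -1, "dp": [0, 0, 0], "dr": [0, 0, 0]}, {"grip": 1, "dp": [0, 0, 0], "dr": [0, 0, 0]}, {"grip": 1, "dp": [0, 0, 0], "dr": [0, 0, 0]}, {"grip": 1, "dp": [0, 0, 0], "dr": [0, 0, 0]}, {"grip": 1, "dp": [0, 0, 0], "dr": [0, 0, 0]}, {"grip": 1, "dp": [0, 0, 0], "dr": [0, 0, 0]}, {"grip": 1, "dp": [0, 0, 0], "dr": [0, 0, 0]}])

```text
time: 8.95
tcp_pos: [0.5549, -0.1692, 0.0833]
eef_rot: [[0.005, 0.906, 0.424], [1.0, -0.004, -0.003], [-0.001, 0.424, -0.906]]
wrist_force: [-5.4, 0.1, 6.7]
opening: 0.0413
gripper_force: 60.6
```

Call:
servo_tool(targets=[{"grip": 1, "dp": [0, 0, -5], "dr": [0, 0, 0]}, {"grip": 1, "dp": [0, 0, -8], "dr": [0, 0, 0]}, {"grip": 1, "dp": [0, 0, -7], "dr": [0, 0, 0]}, {"grip": 1, "dp": [0, 0, 0], "dr": [0, 0, 0]}, {"grip": 1, "dp": [0, 0, 0], "dr": [0, 0, 0]}, {"grip": 1, "dp": [0, 0, 0], "dr": [0, 0, 0]}])

```text
time: 9.7
tcp_pos: [0.546, -0.1687, 0.1]
eef_rot: [[0.005, 0.906, 0.422], [1.0, -0.004, -0.002], [0.0, 0.422, -0.906]]
wrist_force: [-0.5, -0.5, -4.7]
opening: 0.0414
gripper_force: 62.1
```

Call:
servo_tool(targets=[{"grip": 1, "dp": [0, 0, 0], "dr": [0, 0, 0]}, {"grip": 1, "dp": [0, 0, 0], "dr": [0, 0, 0]}])

```text
time: 9.95
tcp_pos: [0.5462, -0.1687, 0.1002]
eef_rot: [[0.005, 0.906, 0.423], [1.0, -0.004, -0.002], [-0.0, 0.423, -0.906]]
wrist_force: [0.0, -0.5, -5.0]
opening: 0.0409
gripper_force: 62.1
```

Call:
servo_tool(targets=[{"grip": 1, "dp": [0, 0, 0], "dr": [0, 0, 0]}, {"grip": 1, "dp": [0, 0, 0], "dr": [0, 0, 0]}])

```text
time: 10.2
tcp_pos: [0.5463, -0.1688, 0.1004]
eef_rot: [[0.005, 0.906, 0.423], [1.0, -0.004, -0.002], [-0.0, 0.423, -0.906]]
wrist_force: [0.7, -0.3, -5.7]
opening: 0.0413
gripper_force: 62.1
```

Heavy too. Lower it back; then move over the third.

Call:
servo_tool(targets=[{"grip": 1, "dp": [0, 0, 7], "dr": [0, 0, 0]}, {"grip": 1, "dp": [0, 0, 7], "dr": [0, 0, 0]}, {"grip": 1, "dp": [0, 0, 4], "dr": [0, 0, 0]}, {"grip": 1, "dp": [0, 0, 2], "dr": [0, 0, 0]}, {"grip": 1, "dp": [0, 0, 0], "dr": [0, 0, 0]}, {"grip": 1, "dp": [0, 0, 0], "dr": [0, 0, 0]}])

```text
time: 10.95
tcp_pos: [0.5541, -0.1686, 0.0829]
eef_rot: [[0.005, 0.907, 0.422], [1.0, -0.004, -0.003], [-0.001, 0.422, -0.907]]
wrist_force: [-17.4, 4.5, 15.9]
opening: 0.0407
gripper_force: 65.2
```

Call:
servo_tool(targets=[{"grip": -1, "dp": [0, 0, 0], "dr": [0, 0, 0]}, {"grip": -1, "dp": [0, 0, 0], "dr": [0, 0, 0]}, {"grip": -1, "dp": [0, 0, 0], "dr": [0, 0, 0]}, {"grip": -1, "dp": [0, 0, 0], "dr": [0, 0, 0]}, {"grip": -1, "dp": [0, 0, 0], "dr": [0, 0, 0]}, {"grip": -1, "dp": [0, 0, -15], "dr": [0, 0, 0]}, {"grip": -1, "dp": [0, 0, -30], "dr": [0, 0, 0]}, {"grip": -1, "dp": [0, 0, -30], "dr": [0, 0, 0]}, {"grip": -1, "dp": [0, 0, -20], "dr": [0, 0, 0]}, {"grip": -1, "dp": [25, 0, 0], "dr": [0, 0, 0]}, {"grip": -1, "dp": [40, 0, 0], "dr": [0, 0, 0]}, {"grip": -1, "dp": [40, 0, 0], "dr": [0, 0, 0]}])

```text
time: 12.45
tcp_pos: [0.5148, -0.0627, 0.1693]
eef_rot: [[0.006, 0.906, 0.424], [1.0, -0.004, -0.003], [-0.001, 0.424, -0.906]]
wrist_force: [1.0, -0.1, 0.6]
opening: 0.0857
gripper_force: 0.0
```

Call:
servo_tool(targets=[{"grip": -1, "dp": [0, 0, 0], "dr": [0, 0, 0]}, {"grip": -1, "dp": [0, 0, 0], "dr": [0, 0, 0]}])

```text
time: 12.7
tcp_pos: [0.515, -0.0642, 0.1689]
eef_rot: [[0.005, 0.906, 0.424], [1.0, -0.004, -0.003], [-0.001, 0.424, -0.906]]
wrist_force: [0.0, -0.9, 0.1]
opening: 0.0852
gripper_force: 0.0
```

```bash
python3 -c "
from h import *
A=look('wrist3');rows(A,slope(.7,105.2,15.5),1)"
```

```text
0 3870 z 44.9 tilt deg [-0.01 -0.59] rect [-1.7  2.6] [80.5 41.8] 89.7
106 7261 z 44.7 tilt deg [-0.06 -0.22] rect [  0.5 105.1] [85.  41.5] 89.6
tool [-1.000e-01  1.045e+02  1.114e+02] F [ 0.  -0.9  0.1] t 12.7
1 x dp [0.7, 0.7, 95.9] dr [0.07, 0.04, 0.09]
```

Call:
servo_tool(targets=[{"grip": -1, "dp": [0.6, 0.4, 18], "dr": [0, 0, 0]}, {"grip": -1, "dp": [0, 0, 25], "dr": [0, 0, 0]}, {"grip": -1, "dp": [0, 0, 25], "dr": [0, 0, 0]}, {"grip": -1, "dp": [0, 0, 19], "dr": [0, 0, 0]}, {"grip": -1, "dp": [0, 0, 8], "dr": [0, 0, 0]}, {"grip": -1, "dp": [0, 0, 0], "dr": [0, 0, 0]}, {"grip": 1, "dp": [0, 0, 0], "dr": [0, 0, 0]}, {"grip": 1, "dp": [0, 0, 0], "dr": [0, 0, 0]}, {"grip": 1, "dp": [0, 0, 0], "dr": [0, 0, 0]}, {"grip": 1, "dp": [0, 0, 0], "dr": [0, 0, 0]}, {"grip": 1, "dp": [0, 0, 0], "dr": [0, 0, 0]}, {"grip": 1, "dp": [0, 0, 0], "dr": [0, 0, 0]}])

```text
time: 14.25
tcp_pos: [0.5557, -0.0635, 0.0833]
eef_rot: [[0.005, 0.906, 0.424], [1.0, -0.004, -0.003], [-0.001, 0.424, -0.906]]
wrist_force: [-5.9, -0.3, 8.0]
opening: 0.041
gripper_force: 60.0
```

Call:
servo_tool(targets=[{"grip": 1, "dp": [0, 0, -5], "dr": [0, 0, 0]}, {"grip": 1, "dp": [0, 0, -8], "dr": [0, 0, 0]}, {"grip": 1, "dp": [0, 0, -7], "dr": [0, 0, 0]}, {"grip": 1, "dp": [0, 0, 0], "dr": [0, 0, 0]}, {"grip": 1, "dp": [0, 0, 0], "dr": [0, 0, 0]}, {"grip": 1, "dp": [0, 0, 0], "dr": [0, 0, 0]}])

```text
time: 15.0
tcp_pos: [0.547, -0.0632, 0.1003]
eef_rot: [[0.005, 0.906, 0.423], [1.0, -0.004, -0.002], [-0.0, 0.423, -0.906]]
wrist_force: [-0.3, 0.2, -2.0]
opening: 0.0414
gripper_force: 61.0
```

Call:
servo_tool(targets=[{"grip": 1, "dp": [0, 0, 0], "dr": [0, 0, 0]}, {"grip": 1, "dp": [0, 0, 0], "dr": [0, 0, 0]}])

```text
time: 15.25
tcp_pos: [0.5471, -0.0631, 0.1004]
eef_rot: [[0.005, 0.906, 0.423], [1.0, -0.004, -0.002], [-0.0, 0.423, -0.906]]
wrist_force: [-0.4, -0.5, -1.5]
opening: 0.0413
gripper_force: 61.0
```

```bash
python3 -c "
from h import *
fs=pickle.load(open('f0.pkl','rb'))
A,s=cur();print(s['joint_pos'],s['wrist_force'])
# tray: inner floor borders by contour in both views
for f in fs:
    W=cloud(f);m=mask(f,(0,150,40),(6,255,255))&(f['z_map']>0)&(abs(W[...,2]-.014)<.02)&(abs(W[...,0]-.56)<.13)&(abs(W[...,1]-.17)<.13)
    k,l,st,_=cv2.connectedComponentsWithStats(m.astype(np.uint8));i=1+st[1:,4].argmax()
    c=max(cv2.findContours((l==i).astype(np.uint8),0,2)[0],key=cv2.contourArea)
    q=W[l==i];print(cv2.minAreaRect(q[:,:2].astype(np.float32)*1000))
B=T(np.column_stack([[0,1,0],[1,0,0],[0,0,-1]]),[.563,.170,.15])
U=slope(.7,105.2,130)
rows(A,U,4);rows(U,B,12)
"
```

```text
[ 0.76693755  0.12076995 -0.71763675  2.12621369  0.10982467  0.49003932
 -0.01980834] [-0.35858707 -0.49817751 -1.45776778]
((563.0724487304688, 168.65798950195312), (162.16583251953125, 165.19451904296875), 80.77871704101562)
((562.89697265625, 172.44732666015625), (164.1746826171875, 159.81536865234375), 80.430908203125)
via [ 0.518 -0.063  0.165]
4 x dp [-0.1, 0.2, -23.6] dr [0.0, -0.01, 0.02]
via [ 0.523 -0.005  0.179]
via [0.538 0.053 0.171]
via [0.551 0.112 0.161]
via [0.563 0.17  0.15 ]
12 x dp [19.5, 3.7, 4.0] dr [2.08, 0.01, -0.03]
```

Light one found (about 1.5 N). Carry it to the tray.

```bash
python3 -c "
from h import *
print((np.array([.5557,-.0635,.0833])-OS)@RS*1000)
A,s=cur()
B=T(Ro.from_euler('z',-9.4,degrees=True).as_matrix()@np.column_stack([[0,1,0],[1,0,0],[0,0,-1]]),[.563,.1705,.12])
U=A@T(np.eye(3),[0,0,-.06]);rows(U,B,9)
"
```

```text
[  0.62549427 105.46260164  16.59000939]
via [0.533 0.015 0.144]
via [0.547 0.093 0.133]
via [0.563 0.171 0.12 ]
9 x dp [26.2, 1.6, 4.6] dr [2.77, -0.22, 1.0]
```

Call:
servo_tool(targets=[{"grip": 1, "dp": [0, 0, -15], "dr": [0, 0, 0]}, {"grip": 1, "dp": [0, 0, -25], "dr": [0, 0, 0]}, {"grip": 1, "dp": [0, 0, -20], "dr": [0, 0, 0]}, {"grip": 1, "dp": [26.2, 1.6, 4.6], "dr": [2.77, -0.22, 1.0]}, {"grip": 1, "dp": [26.2, 1.6, 4.6], "dr": [2.77, -0.22, 1.0]}, {"grip": 1, "dp": [26.2, 1.6, 4.6], "dr": [2.77, -0.22, 1.0]}, {"grip": 1, "dp": [26.2, 1.6, 4.6], "dr": [2.77, -0.22, 1.0]}, {"grip": 1, "dp": [26.2, 1.6, 4.6], "dr": [2.77, -0.22, 1.0]}, {"grip": 1, "dp": [26.2, 1.6, 4.6], "dr": [2.77, -0.22, 1.0]}, {"grip": 1, "dp": [26.2, 1.6, 4.6], "dr": [2.77, -0.22, 1.0]}, {"grip": 1, "dp": [26.2, 1.6, 4.6], "dr": [2.77, -0.22, 1.0]}, {"grip": 1, "dp": [26.2, 1.6, 4.6], "dr": [2.77, -0.22, 1.0]}])

```text
time: 16.75
tcp_pos: [0.5637, 0.1712, 0.1194]
eef_rot: [[0.165, 0.986, -0.001], [0.986, -0.165, 0.0], [-0.0, -0.001, -1.0]]
wrist_force: [0.7, -0.2, -1.8]
opening: 0.0412
gripper_force: 61.0
```

Call:
servo_tool(targets=[{"grip": 1, "dp": [0, 0, 0], "dr": [0, 0, 0]}, {"grip": 1, "dp": [0, 0, 0], "dr": [0, 0, 0]}])

```text
time: 17.0
tcp_pos: [0.5632, 0.17, 0.1194]
eef_rot: [[0.164, 0.987, 0.001], [0.987, -0.164, -0.0], [-0.0, 0.001, -1.0]]
wrist_force: [-0.2, -0.9, -2.1]
opening: 0.0413
gripper_force: 61.1
```

```bash
python3 -c "
from h import *
from bench import ctrl
A,s=cur()
B=T(Ro.from_euler('z',-9.4,degrees=True).as_matrix()@np.column_stack([[0,1,0],[1,0,0],[0,0,-1]]),[.563,.1705,.024])
rows(A,B,1);print(s['wrist_force'],A[:3,3])
f=ctrl.grab_frame('side');cv2.imwrite('pics/side1.png',f['color'])
"
```

```text
1 x dp [0.4, -0.4, 95.4] dr [0.05, 0.01, -0.01]
[-0.22553677 -0.88447036 -2.07716179] [0.5632465  0.17003365 0.11942921]
```

View pics/side1.png

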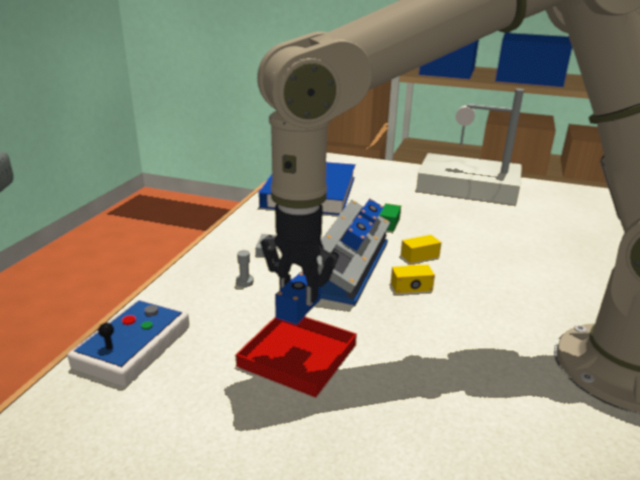

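The picture shows the housing held level over the tray at px (293,300), with two others still in the mould near (360,230) and (371,209). Lowering by 92 mm, then feeling for the floor.

Call:
servo_tool(targets=[{"grip": 1, "dp": [0, 0, 15], "dr": [0, 0, 0]}, {"grip": 1, "dp": [0, 0, 25], "dr": [0, 0, 0]}, {"grip": 1, "dp": [0, 0, 25], "dr": [0, 0, 0]}, {"grip": 1, "dp": [0, 0, 17], "dr": [0, 0, 0]}, {"grip": 1, "dp": [0, 0, 8], "dr": [0, 0, 0]}, {"grip": 1, "dp": [0, 0, 4], "dr": [0, 0, 0]}, {"grip": 1, "dp": [0, 0, 0], "dr": [0, 0, 0]}, {"grip": 1, "dp": [0, 0, 0], "dr": [0, 0, 0]}])

```text
time: 18.05
tcp_pos: [0.5638, 0.1707, 0.0265]
eef_rot: [[0.164, 0.987, 0.002], [0.987, -0.164, 0.0], [0.001, 0.002, -1.0]]
wrist_force: [-0.8, 0.1, -1.1]
opening: 0.041
gripper_force: 61.1
```

Call:
servo_tool(targets=[{"grip": 1, "dp": [0, 0, 1.5], "dr": [0, 0, 0]}, {"grip": 1, "dp": [0, 0, 0], "dr": [0, 0, 0]}])

```text
time: 18.3
tcp_pos: [0.5634, 0.1704, 0.0243]
eef_rot: [[0.164, 0.987, 0.001], [0.987, -0.164, -0.0], [0.0, 0.001, -1.0]]
wrist_force: [0.7, -1.0, -1.9]
opening: 0.041
gripper_force: 61.1
```

Call:
servo_tool(targets=[{"grip": 1, "dp": [0, 0, 1.5], "dr": [0, 0, 0]}, {"grip": 1, "dp": [0, 0, 0], "dr": [0, 0, 0]}, {"grip": 1, "dp": [0, 0, 0], "dr": [0, 0, 0]}])

```text
time: 18.68
tcp_pos: [0.5634, 0.1704, 0.0227]
eef_rot: [[0.164, 0.987, 0.001], [0.987, -0.164, -0.0], [0.0, 0.001, -1.0]]
wrist_force: [-0.1, -0.0, -1.9]
opening: 0.041
gripper_force: 61.1
```

Call:
servo_tool(targets=[{"grip": 1, "dp": [0, 0, 0.8], "dr": [0, 0, 0]}, {"grip": 1, "dp": [0, 0, 0], "dr": [0, 0, 0]}, {"grip": 1, "dp": [0, 0, 0], "dr": [0, 0, 0]}])

```text
time: 19.05
tcp_pos: [0.5634, 0.1704, 0.0219]
eef_rot: [[0.164, 0.987, 0.001], [0.987, -0.164, -0.0], [0.0, 0.001, -1.0]]
wrist_force: [0.2, -0.7, -1.2]
opening: 0.0411
gripper_force: 61.1
```

Call:
servo_tool(targets=[{"grip": 1, "dp": [0, 0, 0.8], "dr": [0, 0, 0]}, {"grip": 1, "dp": [0, 0, 0], "dr": [0, 0, 0]}, {"grip": 1, "dp": [0, 0, 0], "dr": [0, 0, 0]}])

```text
time: 19.42
tcp_pos: [0.5635, 0.1705, 0.0214]
eef_rot: [[0.164, 0.987, 0.001], [0.987, -0.164, -0.0], [0.0, 0.001, -1.0]]
wrist_force: [-1.9, -0.8, 2.0]
opening: 0.0412
gripper_force: 61.5
```

Call:
servo_tool(targets=[{"grip": 1, "dp": [0, 0, 0.5], "dr": [0, 0, 0]}, {"grip": 1, "dp": [0, 0, 0], "dr": [0, 0, 0]}, {"grip": 1, "dp": [0, 0, 0], "dr": [0, 0, 0]}])

```text
time: 19.8
tcp_pos: [0.5635, 0.1705, 0.0214]
eef_rot: [[0.164, 0.987, 0.001], [0.987, -0.164, -0.0], [-0.0, 0.001, -1.0]]
wrist_force: [-2.9, -2.1, 7.7]
opening: 0.041
gripper_force: 62.3
```

Floor contact. Release and withdraw straight up.

Call:
servo_tool(targets=[{"grip": -1, "dp": [0, 0, 0], "dr": [0, 0, 0]}, {"grip": -1, "dp": [0, 0, 0], "dr": [0, 0, 0]}, {"grip": -1, "dp": [0, 0, 0], "dr": [0, 0, 0]}, {"grip": -1, "dp": [0, 0, 0], "dr": [0, 0, 0]}, {"grip": -1, "dp": [0, 0, 0], "dr": [0, 0, 0]}, {"grip": -1, "dp": [0, 0, -15], "dr": [0, 0, 0]}, {"grip": -1, "dp": [0, 0, -30], "dr": [0, 0, 0]}, {"grip": -1, "dp": [0, 0, -40], "dr": [0, 0, 0]}, {"grip": -1, "dp": [0, 0, -40], "dr": [0, 0, 0]}, {"grip": -1, "dp": [-30, 0, -20], "dr": [0, 0, 0]}, {"grip": -1, "dp": [-40, 0, 0], "dr": [0, 0, 0]}, {"grip": -1, "dp": [-40, 0, 0], "dr": [0, 0, 0]}])

```text
time: 21.3
tcp_pos: [0.5453, 0.0613, 0.1672]
eef_rot: [[0.163, 0.987, 0.003], [0.987, -0.163, -0.0], [0.0, 0.003, -1.0]]
wrist_force: [-0.4, -0.2, 0.2]
opening: 0.0853
gripper_force: 0.0
```

Call:
servo_tool(targets=[{"grip": -1, "dp": [-40, 0, 0], "dr": [0, 0, 0]}, {"grip": -1, "dp": [-40, 0, 0], "dr": [0, 0, 0]}, {"grip": -1, "dp": [-40, 0, 0], "dr": [0, 0, 0]}, {"grip": -1, "dp": [-30, 0, 0], "dr": [0, 0, 0]}, {"grip": -1, "dp": [0, 0, 0], "dr": [0, 0, 0]}, {"grip": -1, "dp": [0, 0, 0], "dr": [0, 0, 0]}])

```text
time: 22.05
tcp_pos: [0.5209, -0.0851, 0.1664]
eef_rot: [[0.163, 0.987, 0.002], [0.987, -0.163, 0.0], [0.0, 0.002, -1.0]]
wrist_force: [-0.1, 0.7, -0.1]
opening: 0.0851
gripper_force: 0.0
```

```bash
python3 -c "
from h import *
from bench import ctrl
look('wrist4')
f=ctrl.grab_frame('side');g=ctrl.grab_frame('scene')
for n,f in(('side',f),('scene',g)):
    W=cloud(f);m=mask(f,*BLUE)&(f['z_map']>0)&(abs(W[...,0]-.563)<.08)&(abs(W[...,1]-.17)<.08)&(W[...,2]>.04)
    p=W[m];print(n,len(p),cv2.minAreaRect(p[:,:2].astype(np.float32)*1000) if len(p) else '',np.percentile(p[:,2],[5,50,95]) if len(p) else '')
cv2.imwrite('pics/side2.png',np.hstack([cv2.resize(f['color'][:,:],(400,300)) for f in (ctrl.grab_frame('side'),ctrl.grab_frame('wrist'))]))
"
```

```text
0 4670 z 44.9 tilt deg [-0.77 -0.52] rect [-1.3 -0.2] [85.9 42.6] 89.7
tool [  4.4  83.7 106.6] F [-0.1  0.7 -0.1] t 22.05
side 698 ((563.3976440429688, 172.48580932617188), (85.93003845214844, 43.514427185058594), 80.71781158447266) [0.04192345 0.04927656 0.05137807]
scene 654 ((564.61083984375, 169.79000854492188), (87.52186584472656, 45.61860656738281), 77.64198303222656) [0.04181402 0.05079617 0.05345557]
```

View pics/side2.png

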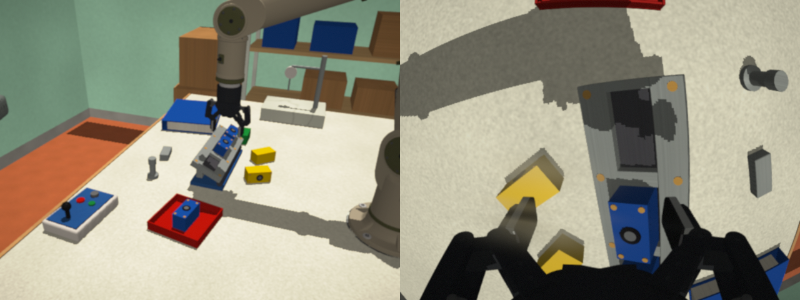

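The left half shows the housing flat in the tray at px (186,213). The right half shows the empty cavity at (635,130), the middle housing seated at (633,230), and the gauges untouched. The top heights are 50 mm for the housing in the tray and unchanged for the two seated ones, so I'm handing in.

```bash
python3 -c "
from bench import ctrl
print(ctrl.finish_job())"
```

```text
the job is handed in; nothing more can be done
None
```

The light housing, from the cavity at y = +106 mm, is lying flat and right way up in the red tray; the two heavy ones measured fully seated in their original cavities, the gauges were not touched, and the job was handed in at about 22 s (no verdict was returned).

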